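# Gauge two guide sleeves on the fit pin and sort them

### The job

Test the two square steel guide sleeves on the fit gauge, one at a time: lay a sleeve in the gauge's channel and slide the ram by its grip so that the ram pushes the sleeve against the pin, until the sleeve is either fully home on the pin, up against the post, or stopped by the pin's tip. Put a sleeve that goes fully home in the rectangular tray and one that does not in the round pan, lying on the bottom, and do so before you test the other sleeve. Finish with the ram drawn fully back, and do not disturb the bottle, the spool and the screwdriver.

Things in the scene. Friction and masses are not known exactly. Their poses are not given: they have to be found in the camera images.
- sleeve_1: square steel guide sleeve lying on a side: 32 x 32 mm across, 36 mm long, a round bore right through along its own x (either end may lead). About 120 g. The two look alike outside; one bore is wide enough for the gauge pin (20.5 mm), the other too narrow (12.5 mm): the test shows which. Origin at the centre of the block, 16 mm above what it lies on; z up at the start.
- sleeve_2: square steel guide sleeve lying on a side: 32 x 32 mm across, 36 mm long, a round bore right through along its own x (either end may lead). About 120 g. The two look alike outside; one bore is wide enough for the gauge pin (20.5 mm), the other too narrow (12.5 mm): the test shows which. Origin at the centre of the block, 16 mm above what it lies on; z up at the start.
- gauge: level fit gauge, fixed: dark steel bed, top 24 mm above the table, 60 mm wide, local x from -175 to +80 mm. Origin on the table below the pin's tip; local x points along the channel from the ram to the pin, z up. Two low rails (tops 29 mm above the table, 5 mm thick) form a channel 36 mm wide about local y = 0, from x -150 to +45 mm; a sleeve lies in it, bore along x, centre 40 mm up.
- pin_tip (a point): tip, slightly bevelled, of the gauge's level steel pin: 16 mm in diameter, on the channel's axis 40 mm above the table, gauge x = 0. The pin runs along +x to a post (44 mm wide, 62 mm high, x +45 to +67 mm). Axes as the gauge. A sleeve is fully home with its centre at x = +27 mm; a too narrow one stops at -18 mm. To take one off, draw it back along -x until its centre is below -20 mm.
- ram (a joint): travel of the ram along the gauge's x, in m: 0 = fully drawn back, 0.105 = forward stop. An aluminium block 32 mm wide, top 53 mm above the table; its pushing face is at gauge x = -0.090 + this value. It only pushes, it does not pull the sleeve. About 0.099 with a sleeve fully home, 0.054 with one stopped by the pin's tip. About 2 N of friction; stays where left; starts anywhere.
- ram_grip (a point): point to grip the ram: on its black upright fin, which is 30 mm long along the gauge's x, 14 mm wide across it and reaches from 52 to 88 mm above the table; the point is 72 mm above the table and 34 mm behind the pushing face. Axes as the gauge.
- tray: rectangular open grey plastic tray for sleeves that fit, fixed to the table: 120 (its x) x 110 (its y) x 22 mm high, walls and floor 4 to 5 mm. Origin at the centre of its underside.
- pan: round open aluminium pan for sleeves that do not fit, fixed to the table: 124 mm across the rim (116 mm at the foot), 28 mm high, walls and floor 4 to 5 mm. Origin at the centre of its underside.
- bottle: white plastic bottle, standing, 44 mm across, 140 mm tall; leave alone. Origin at the centre of its underside.
- spool: grey spool, standing on end, 56 mm across, 50 mm tall; leave alone. Origin at the centre of its underside.
- screwdriver: screwdriver lying on the table, 160 mm long along its x, beyond the gauge; leave alone. Origin near the middle of its underside.
There are look-alikes about, which are no part of the job. What is shaped like the pan but purple or red is not meant. Leave any pink look-alike of the sleeve_1 alone.

How it is judged:
By the outcome, as a careful person would: the job done as asked, in the order asked, and still so for the second after the job is handed in, with the robot touching nothing.
It also fails if it takes over 72 s, if anything falls off the work surface, if the arm or the gripper's body presses on something with over 40 N, if the wrist force passes 120 N, or if a joint passes its speed limit or range.

### The arm

A 6-joint arm with a two-finger parallel gripper is mounted at the origin on the work surface. World frame = base frame: x ahead of the robot, y to its left, z up, the work surface at z = 0. Lengths are in m, angles in rad, forces in N, time in s.
With the tool pointing down it reaches from about 0.35 to 0.775 m from the base axis. Payload 5.5 kg.
Tool frame: the origin (TCP) lies between the finger pads; the fingertips stand 19 mm ahead of it and the grasp point (between the pads) is the TCP; z points along the fingers, y is the line along which they close (so a half turn about z gives the same grasp; the last joint's range is limited). The gripper opens to 85 mm and grips with 20 to 120 N. Pads are 22 mm wide; open, the fingers measure 114 mm over their backs; the gripper's body (76 mm by 85 mm) begins 54 mm behind the grasp point. The pads swing forward as they close: fully open they stand 13 mm farther back than shut.
Start: joints at [1.025, 0.313, 0.046, 1.304, 0, 1.431], TCP at [0.227, 0.528, 0.25] pointing down, gripper open.
Joint ranges: [-2.76, 2.76], [-0.86, 1.69], [-1.03, 1.26], [-2.2, 2.34], [-1.47, 1.5], [-3.14, 3.14]. Speed limits (rad/s): [2.57, 2.57, 3.14, 3.14, 3.14, 3.14].

### API

Orientations are given as a unit quaternion [w, x, y, z].
In Python, from workcell import env gives the robot as it stands.
- The arm moves only by the shell command python3 -m pendant 'ROWS' [FORCE]. ROWS is JSON, a list of rows, each an object with "travel": the shift along the tool's x, y, z scaled (see below), a list of three; "rot": the turn, a rotation vector about the tool's x, y, z scaled (see below), a list of three; "fingers": the opening, from -1 (shut) to 1 (fully open). In form: [{"travel": [dx, dy, dz], "rot": [wx, wy, wz], "fingers": fingers}, ...]. A call has 1 to 10 rows; each row is the pose to reach, as a shift and turn from the pose commanded when the call began, along the tool's axes at that moment; what a row does not reach only later rows make up. The controller multiplies each number of a shift by 0.12 m and each number of a turn by 60 degrees. A row lasts 1/10 s, in which the tool goes at most 50 mm and 8.59 degrees, less where a joint would pass 70% of its speed; a pose out of reach is approached as far as the arm can. A call with a number of a shift or a turn outside -1 to 1 is refused whole. A call with a gripper value outside its range is refused whole. The fingers move at their own pace and stop on an object; FORCE is the grip in N (left out, the last holds). Time passes only in rows, so rows that repeat a pose let the fingers close. It gives the time, the measured TCP pose, the force, the opening and the grip force at its end, in the units of the state.
- env.get_state(): the state, without advancing time (a new reading comes with each control period).
- env.read_camera(name): name is "scene" or "top"; returns (picture, depth): 480x640x3 uint8, blue, green, red; 480x640 float32, m along the optical axis (not along the pixel's ray), 0 where there is no reading.
- env.camera_model(name): a dict with "fovy" (degrees; the focal length in pixels is half the picture's height over the tangent of half this angle, whatever the lens; pixels are square), "cx", "cy" (the principal point, pixels), "rvec" (rotation vector, rad) and "tvec" (3), from world to camera coordinates, as OpenCV has them. Camera axes: x right, y down, z forward; pixel columns grow to the right and rows downward; lengths in m; the calibration is good to about 2 mm. A picture is of the moment at which its call begins. camera_model takes no time and is no camera call.
- env.hand_in(): hands the job in; it is judged then, once.
Trained networks look in the newest picture that a camera, given by its name, has taken for a name from the list of things; names that differ only in an ending like _2 or _b are one class to them, and where a whole thing is asked for, a point or a joint stands for the part that bears it (a point fixed in the world has none). Each returns a list of dicts, best first, with "conf" (0 to 1); they miss things now and then, are a little off and sometimes report something else, mostly with a low value. They report only what shows in the picture. A call takes as long as a camera call. They do not tell look-alikes from the thing itself.
- env.outline_of(camera, target): "mask" (480x640 bool, what is visible of it) and "xy" ([column, row] in pixels, amid what is visible of it).
The state is a dict: "clock": time; "joint_pos": joint angles; "qvel": joint speeds; "tau": joint torques, N m; "tcp_pos": TCP position; "orientation": TCP orientation; "wrist_force": force on the tool from outside, world axes, zero at the start; "ft_torque": the same for the moment, N m; "finger_gap": finger opening in m; "grip_force": force on a finger pad.
Only numpy, scipy, OpenCV 4.12 (cv2) and the standard library are available. Lean on these libraries where they do the work, as an engineer would, in place of code of your own. Each camera call takes 0.05 s, during which the arm holds its last target. There are 200 camera calls.

## Working session

There is one attempt and no reset: what is moved stays moved. The work goes in short steps, Python scripts to look and compute and a shell command to move; the robot and the scene stay as the last step left them, time stands still between calls to the robot, and variables do not carry over. Pictures are saved under pics/ and viewed, at most 10 in all, crops included, and the job is handed in when it is done.

```bash
ls; mkdir -p pics; cat > h.py <<'E'
import numpy as np,cv2
from workcell import env
from scipy.spatial.transform import Rotation as R
def cam(n):
    m=env.camera_model(n); f=240/np.tan(np.radians(m['fovy']/2))
    Rm=cv2.Rodrigues(np.array(m['rvec'],float))[0]
    return f,m['cx'],m['cy'],Rm,np.array(m['tvec'],float).ravel(),m
def pts(n,d):
    f,cx,cy,Rm,t,_=cam(n)
    v,u=np.mgrid[0:480,0:640]
    P=np.stack([(u-cx)/f*d,(v-cy)/f*d,d],-1)
    return (P-t)@Rm
def proj(n,p):
    f,cx,cy,Rm,t,_=cam(n)
    q=np.atleast_2d(p)@Rm.T+t
    return np.c_[q[:,0]/q[:,2]*f+cx,q[:,1]/q[:,2]*f+cy]
E
python3 - <<'E'
from h import *
print(env.get_state())
for n in('scene','top'):
    im,d=env.read_camera(n); cv2.imwrite(f'pics/{n}0.png',im); np.save(f'{n}0.npy',d); print(env.camera_model(n))
    P=pts(n,d)
    for t in['sleeve_1','gauge','ram','ram_grip','tray','pan','bottle','spool','screwdriver']:
        for o in env.outline_of(n,t):
            m=o['mask']&(d>0); q=P[m]
            if len(q)==0: continue
            top=np.percentile(q[:,2],95)
            r=cv2.minAreaRect((q[q[:,2]>top-.006][:,:2]*1000).astype(np.float32))
            print(n,t,round(o['conf'],2),np.round(o['xy']),m.sum(),'med',q.mean(0).round(3),'top',top.round(3),np.round(r[0]),np.round(r[1]),round(r[2]))
E
```

```text
pics
{'clock': 0.0, 'joint_pos': array([1.02539726e+00, 3.14018242e-01, 4.49529006e-02, 1.30358506e+00,
       2.29484743e-05, 1.43119496e+00]), 'qvel': array([-0.00078005,  0.00194393,  0.0006435 , -0.00120483, -0.00064418,
        0.00019136]), 'tau': array([ 1.81907129e-03, -4.80622673e+01,  2.98535514e+01,  1.93609967e-02,
       -2.44218645e-04,  3.51280008e-06]), 'tcp_pos': array([0.22673359, 0.52788568, 0.24938802]), 'orientation': array([-3.22146648e-04,  2.01509481e-01,  9.79486125e-01, -8.69338794e-04]), 'wrist_force': array([ 0.10902127, -0.0099645 ,  0.50290355]), 'ft_torque': array([-0.01007397, -0.0100691 , -0.04858243]), 'grip_force': 0.0, 'finger_gap': 0.08549870975425906}
{'fovy': 49.79037764842907, 'cx': 323.4412029091653, 'cy': 249.52386400139645, 'rvec': array([ 2.18782473,  0.72650949, -0.32743305]), 'tvec': array([-0.38747   , -0.21706159,  1.72762708])}
scene sleeve_1 0.66 [367. 182.] 167 med [0.42  0.329 0.021] top 0.034 [420. 330.] [36. 40.] 40
scene sleeve_1 0.63 [358. 190.] 159 med [0.436 0.241 0.022] top 0.034 [434. 246.] [35. 39.] 64
scene sleeve_1 0.53 [
[... 2149 characters left out ...]
2 [601. 325.] [113. 121.] 81
top pan 0.9 [503. 304.] 2756 med [ 0.41  -0.469  0.01 ] top 0.029 [ 411. -464.] [122. 119.] 77
top pan 0.84 [519. 219.] 2628 med [ 0.593 -0.517  0.01 ] top 0.029 [ 590. -512.] [122. 121.] 88
top pan 0.62 [432. 225.] 2580 med [ 0.585 -0.331  0.01 ] top 0.029 [ 583. -328.] [123. 121.] 89
top bottle 0.67 [257. 309.] 450 med [0.41  0.035 0.098] top 0.141 [413.  40.] [21. 20.] 44
top spool 0.59 [313. 314.] 590 med [ 0.393 -0.066  0.05 ] top 0.053 [394. -66.] [53. 52.] 88
top screwdriver 0.66 [288. 224.] 3421 med [ 0.592 -0.019  0.033] top 0.064 [599.  29.] [135.  44.] 89
top screwdriver 0.56 [319. 154.] 372 med [ 0.746 -0.09   0.023] top 0.028 [746. -89.] [77. 21.] 89
```

View pics/top0.png

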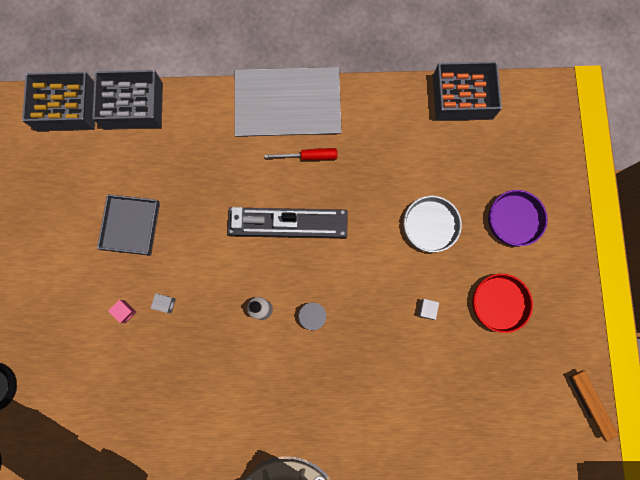

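View pics/scene0.png

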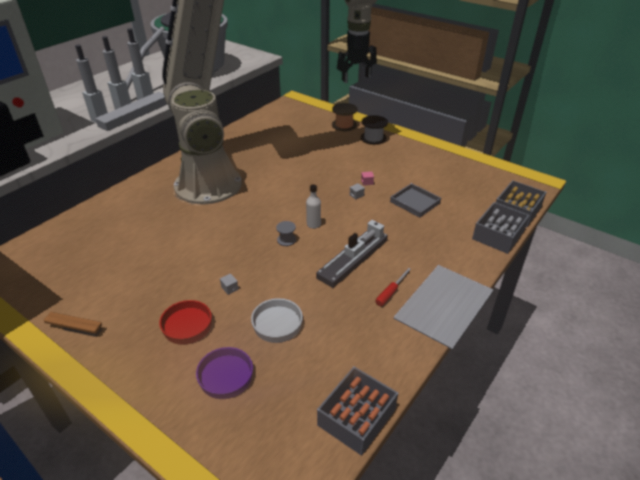

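```bash
python3 - <<'E'
from h import *
im=cv2.imread('pics/top0.png')
def cr(u,v,w,h,s): return cv2.resize(im[v-h:v+h,u-w:u+w],None,fx=s,fy=s,interpolation=cv2.INTER_CUBIC)
a=cr(290,222,80,50,5)
b=np.hstack([cr(120,310,22,18,6),cr(164,304,22,18,6),cr(428,309,22,18,6)])
b=np.pad(b,((0,0),(0,8),(0,0)))
cv2.imwrite('pics/crop0.png',np.vstack([a[:,:800]])[:380]);
o=np.zeros((600,800,3),np.uint8); o[:380]=a[:380]; o[380:596,:b.shape[1]]=b[:216,:800]; cv2.imwrite('pics/crop0.png',o)
# height structure of gauge
P=pts('top',np.load('top0.npy')).reshape(-1,3)
s=P[(P[:,0]>.5)&(P[:,0]<.7)&(abs(P[:,1])<.25)]
for lo,hi in((.02,.0262),(.027,.031),(.044,.056),(.058,.066),(.08,.095)):
    q=s[(s[:,2]>lo)&(s[:,2]<hi)]
    r=cv2.minAreaRect((q[:,:2]*1000).astype(np.float32)); print(lo,len(q),np.round(r[0],1),np.round(r[1],1),round(r[2],1),np.median(q,0).round(4))
E
```

```text
0.02 1610 [595.4 -17.8] [255.4  61.2] 87.3 [ 0.5904 -0.0573  0.0238]
0.027 492 [595.  -17.5] [251.4  58.3] 87.3 [ 0.5842 -0.0362  0.0285]
0.044 392 [597.7  27.8] [135.   43.2] 88.3 [0.5941 0.006  0.0509]
0.058 224 [599.5  29.2] [134.8  43.7] 88.9 [0.5979 0.084  0.0619]
0.08 104 [595.4 -23.1] [29.1 14.7] 85.9 [ 0.5939 -0.023   0.0879]
```

View pics/crop0.png

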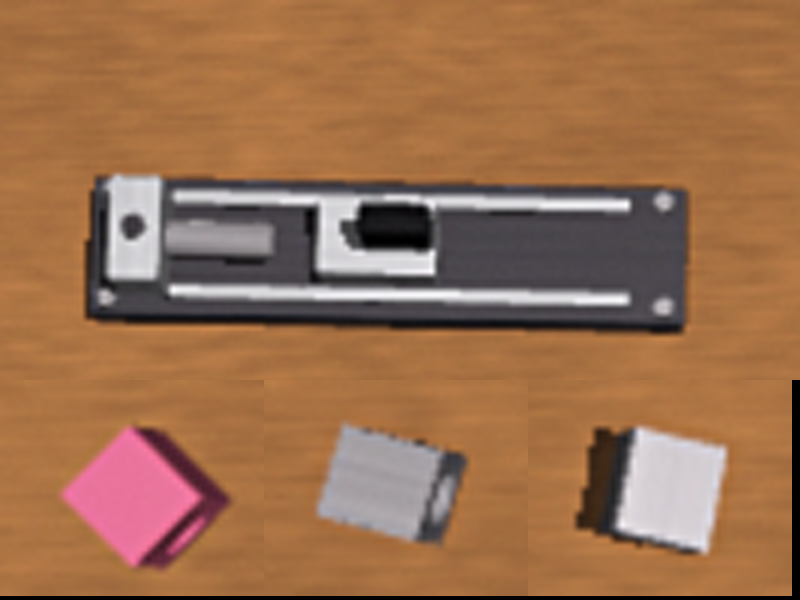

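The top view shows the gauge at about (290,222), with the post at its left end, so gauge x is about world +y. The ram is mid-travel. The grey sleeves are at (164,304) with bore about 73° and at (428,309) with bore about 167°. The pink one at (120,310) and the purple and red pans are decoys. The tray is at (130,224) and the real pan at (432,224). I'll draw the ram back first.

```bash
cat >> h.py <<'E'
O=np.array([.5976,.0296]); TH=np.radians(87.3)
u=np.array([np.cos(TH),np.sin(TH)]); w=np.array([u[1],-u[0]])
def loc(p): q=np.array(p[:2])-O; return np.array([q@u,q@w])   # along gauge x, along tool y (= -gauge y)
def wor(a,b): return O+a*u+b*w
def to(p,yaw,s=None):
    "remaining shift/turn (units) to world p with tool-y at yaw deg"
    s=s or env.get_state(); o=s['orientation']; Rc=R.from_quat([o[1],o[2],o[3],o[0]])
    y=np.radians(yaw); Y=np.array([np.cos(y),np.sin(y),0]); Z=np.array([0,0,-1.])
    Rt=R.from_matrix(np.c_[np.cross(Y,Z),Y,Z])
    print('shift',(Rc.inv().apply(np.array(p)-s['tcp_pos'])/.12).round(3),'rot',((Rc.inv()*Rt).as_rotvec()/np.radians(60)).round(3),'loc',(loc(s['tcp_pos'])*1000).round(1),'z',s['tcp_pos'][2].round(4),'t',round(s['clock'],2),'gap',round(s['finger_gap'],4),'F',s['wrist_force'].round(1),'q6',s['joint_pos'][5].round(2))
E
python3 - <<'E'
from h import *
print(loc([.5954,-.0231]),loc([.430,.244]),loc([.403,-.308]),loc([.601,.325]),loc([.583,-.328]))
to([*wor(-.0527,0),.15],-2.7)
E
```

```text
[-0.05274513  0.00028495] [ 0.20626695 -0.17751357] [-0.34639214 -0.17848083] [ 0.29523223 -0.01051902] [-0.35789077  0.00226147]
shift [-4.632 -3.011  0.836] rot [ 0.    -0.     1.158] loc [ 480.7 -393.7] z 0.2503 t 1.0 gap 0.0855 F [0.6 0.2 0.5] q6 1.43
```

```bash

python3 -m pendant '[{"travel":[-1,-0.65,0.2],"rot":[0,0,1],"fingers":1},{"travel":[-1,-0.65,0.2],"rot":[0,0,1],"fingers":1},{"travel":[-1,-0.65,0.2],"rot":[0,0,1],"fingers":1},{"travel":[-1,-0.65,0.2],"rot":[0,0,1],"fingers":1},{"travel":[-1,-0.65,0.2],"rot":[0,0,1],"fingers":1},{"travel":[-1,-0.65,0.2],"rot":[0,0,1],"fingers":1},{"travel":[-1,-0.65,0.2],"rot":[0,0,1],"fingers":1},{"travel":[-1,-0.65,0.2],"rot":[0,0,1],"fingers":1}]'
python3 -c "
from h import *
to([*wor(-.0527,0),.15],-2.7)"
```

```text
clock: 1.8
tcp_pos: [0.3066, 0.4092, 0.2264]
orientation: [-0.0, 0.664, 0.747, 0.0]
wrist_force: [0.1, 0.7, -0.7]
finger_gap: 0.0853
grip_force: 0.0
shift [-3.859  1.967  0.636] rot [ 0.    -0.     0.157] loc [ 365.5 -308.6] z 0.2264 t 1.8 gap 0.0853 F [ 0.1  0.7 -0.7] q6 2.22
```

```bash

python3 -m pendant '[{"travel":[-1,0.5,0.16],"rot":[0,0,0.157],"fingers":1},{"travel":[-1,0.5,0.16],"rot":[0,0,0.157],"fingers":1},{"travel":[-1,0.5,0.16],"rot":[0,0,0.157],"fingers":1}]' >/dev/null
python3 -m pendant '[{"travel":[-0.86,0.64,0.17],"rot":[0,0,0],"fingers":1},{"travel":[-0.86,0.64,0.17],"rot":[0,0,0],"fingers":1},{"travel":[-0.86,0.64,0.17],"rot":[0,0,0],"fingers":0.2}]' >/dev/null
python3 -m pendant '[{"travel":[-0.86,0.64,0.17],"rot":[0,0,0],"fingers":0.2},{"travel":[-0.86,0.64,0.17],"rot":[0,0,0],"fingers":0.2},{"travel":[-0.86,0.64,0.17],"rot":[0,0,0],"fingers":0.2}]' >/dev/null
python3 -m pendant '[{"travel":[-0.86,0.64,0.17],"rot":[0,0,0],"fingers":0.2},{"travel":[-0.86,0.64,0.17],"rot":[0,0,0],"fingers":0.2},{"travel":[-0.86,0.64,0.17],"rot":[0,0,0],"fingers":0.2},{"travel":[-0.86,0.64,0.17],"rot":[0,0,0],"fingers":0.2}]' >/dev/null
python3 -c "
from h import *
to([*wor(-.0527,0),.075],-2.7)"
```

```text
shift [ 0.028 -0.024  0.581] rot [ 0.     0.001 -0.   ] loc [-56.    2.8] z 0.1447 t 3.1 gap 0.0512 F [-0.5  0.1 -0.7] q6 1.44
```

```bash

python3 -m pendant '[{"travel":[0.03,-0.02,0.3],"rot":[0,0,0],"fingers":0.2},{"travel":[0.03,-0.02,0.58],"rot":[0,0,0],"fingers":0.2},{"travel":[0.03,-0.02,0.58],"rot":[0,0,0],"fingers":-1},{"travel":[0.03,-0.02,0.58],"rot":[0,0,0],"fingers":-1},{"travel":[0.03,-0.02,0.58],"rot":[0,0,0],"fingers":-1},{"travel":[0.03,-0.02,0.58],"rot":[0,0,0],"fingers":-1},{"travel":[0.03,-0.02,0.58],"rot":[0,0,0],"fingers":-1}]' 40
python3 -c "
from h import *
to([*wor(-.124,0),.075],-2.7)"
```

```text
clock: 3.8
tcp_pos: [0.596, -0.0188, 0.078]
orientation: [0.002, 0.723, 0.691, 0.002]
wrist_force: [5.5, 0.8, -9.2]
finger_gap: 0.0134
grip_force: 43.2
shift [-0.63  -0.007  0.024] rot [ 0.005 -0.     0.002] loc [-48.4   0.6] z 0.078 t 3.8 gap 0.0134 F [ 5.5  0.8 -9.2] q6 1.45
```

```bash

python3 -m pendant '[{"travel":[-0.15,0,0],"rot":[0,0,0],"fingers":-1},{"travel":[-0.3,0,0],"rot":[0,0,0],"fingers":-1},{"travel":[-0.45,0,0],"rot":[0,0,0],"fingers":-1},{"travel":[-0.55,0,0],"rot":[0,0,0],"fingers":-1},{"travel":[-0.6,0,0],"rot":[0,0,0],"fingers":-1},{"travel":[-0.6,0,0],"rot":[0,0,0],"fingers":-1},{"travel":[-0.6,0,0],"rot":[0,0,0],"fingers":-1}]'
python3 -c "
from h import *
to([*wor(-.124,0),.075],-2.7)
im,d=env.read_camera('top'); P=pts('top',d).reshape(-1,3)
s=P[(P[:,0]>.58)&(P[:,0]<.62)&(P[:,1]<.06)&(P[:,1]>-.14)&(P[:,2]>.045)&(P[:,2]<.056)]
l=np.array([loc(p) for p in s]); print(len(l),(l.max(0)*1e3).round(1),(l.min(0)*1e3).round(1))
"
```

```text
clock: 4.5
tcp_pos: [0.5925, -0.0897, 0.0779]
orientation: [0.001, 0.723, 0.691, 0.003]
wrist_force: [4.8, 5.1, -7.9]
finger_gap: 0.0134
grip_force: 43.4
shift [-0.038 -0.005  0.024] rot [ 0.004 -0.002  0.002] loc [-119.4    0.6] z 0.0779 t 4.5 gap 0.0134 F [ 4.8  5.1 -7.9] q6 1.33Traceback (most recent call last):
  File "<string>", line 6, in <module>
    l=np.array([loc(p) for p in s]); print(len(l),(l.max(0)*1e3).round(1),(l.min(0)*1e3).round(1))
                                                   ~~~~~^^^
    return umr_maximum(a, axis, None, out, keepdims, initial, where)
ValueError: zero-size array to reduction operation maximum which has no identity
```

```bash

python3 -m pendant '[{"travel":[-0.03,0,0],"rot":[0,0,0],"fingers":-1},{"travel":[-0.06,0,0],"rot":[0,0,0],"fingers":-1},{"travel":[-0.06,0,0],"rot":[0,0,0],"fingers":-1},{"travel":[-0.06,0,0],"rot":[0,0,0],"fingers":-1}]'
python3 -c "
from h import *
to([*wor(-.124,0),.075],-2.7)
im,d=env.read_camera('top'); cv2.imwrite('pics/t1.png',cv2.resize(im[170:270,200:380],None,fx=4,fy=4))
"
```

```text
clock: 4.95
tcp_pos: [0.5925, -0.0901, 0.0778]
orientation: [-0.003, 0.721, 0.693, 0.007]
wrist_force: [9.7, 26.8, -4.8]
finger_gap: 0.0133
grip_force: 44.0
shift [-0.035 -0.005  0.023] rot [ 0.005 -0.014  0.007] loc [-119.8    0.5] z 0.0778 t 4.95 gap 0.0133 F [ 9.7 26.8 -4.8] q6 1.32
```

View pics/t1.png

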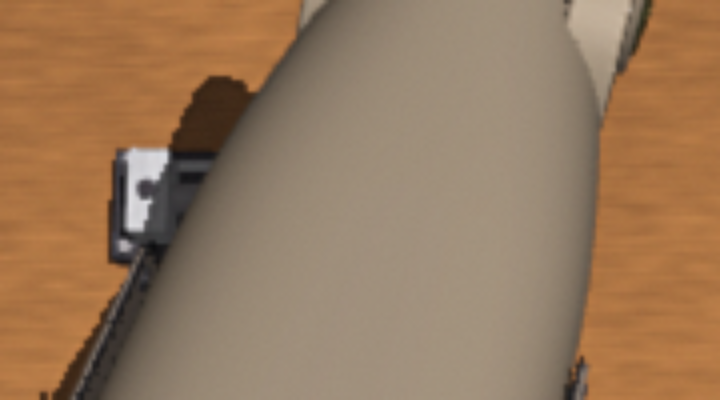

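```bash

python3 -m pendant '[{"travel":[0.05,0,0],"rot":[0,0,0],"fingers":0.2},{"travel":[0.05,0,0],"rot":[0,0,0],"fingers":0.2},{"travel":[0.05,0,0],"rot":[0,0,0],"fingers":0.3},{"travel":[0.05,0,-0.4],"rot":[0,0,0],"fingers":0.8},{"travel":[0.05,0,-0.6],"rot":[0,0,0],"fingers":0.8}]' 
python3 -m pendant '[{"travel":[0.91,-0.49,0],"rot":[0,0,0],"fingers":0.8},{"travel":[0.91,-0.49,0],"rot":[0,0,0],"fingers":0.8},{"travel":[0.91,-0.49,0],"rot":[0,0,0],"fingers":0.8}]' >/dev/null
python3 -m pendant '[{"travel":[0.91,-0.49,0],"rot":[0,0,0],"fingers":0.8},{"travel":[0.91,-0.49,0],"rot":[0,0,0],"fingers":0.8},{"travel":[0.91,-0.49,0],"rot":[0,0,0],"fingers":0.8}]' >/dev/null
python3 -m pendant '[{"travel":[0.91,-0.49,0.2],"rot":[0,0,0.238],"fingers":0.8},{"travel":[0.91,-0.49,0.2],"rot":[0,0,0.238],"fingers":0.8},{"travel":[0.91,-0.49,0.2],"rot":[0,0,0.238],"fingers":0.8},{"travel":[0.91,-0.49,0.2],"rot":[0,0,0.238],"fingers":0.8},{"travel":[0.91,-0.49,0.2],"rot":[0,0,0.238],"fingers":0.8}]' >/dev/null
python3 -c "
from h import *
to([.431,.2445,.029],-17)
d=env.read_camera('top')[1];P=pts('top',d).reshape(-1,3)
l=np.c_[(P[:,:2]-O)@u,(P[:,:2]-O)@w]*1e3
s=(P[:,2]>.047)&(P[:,2]<.057)&(l[:,0]<-40)&(l[:,0]>-160)&(abs(l[:,1])<30)
print(s.sum(),l[s].max(0),l[s].min(0))"
```

```text
clock: 5.5
tcp_pos: [0.591, -0.0934, 0.1515]
orientation: [0.001, 0.724, 0.69, 0.001]
wrist_force: [0.8, 0.2, 1.4]
finger_gap: 0.0768
grip_force: 0.0
shift [0.013 0.007 0.799] rot [ 0.001 -0.     0.002] loc [ 205.5 -177.8] z 0.1249 t 6.6 gap 0.0766 F [-0.1 -0.7  0.4] q6 2.22
217 [-90.12288763  16.85509036] [-138.5073422   -16.35806543]
```

```bash

python3 -m pendant '[{"travel":[0.01,0,0.4],"rot":[0,0,0],"fingers":0.8},{"travel":[0.01,0,0.7],"rot":[0,0,0],"fingers":0.6},{"travel":[0.01,0,0.8],"rot":[0,0,0],"fingers":0.2},{"travel":[0.01,0,0.8],"rot":[0,0,0],"fingers":-1},{"travel":[0.01,0,0.8],"rot":[0,0,0],"fingers":-1},{"travel":[0.01,0,0.8],"rot":[0,0,0],"fingers":-1},{"travel":[0.01,0,0.8],"rot":[0,0,0],"fingers":-1}]' 40
python3 -c "
from h import *
to([*wor(-.045,0),.10],-2.7)"
```

```text
clock: 7.35
tcp_pos: [0.4309, 0.2447, 0.0297]
orientation: [0.0, 0.804, 0.595, 0.001]
wrist_force: [0.5, -0.3, -1.2]
finger_gap: 0.0313
grip_force: 43.7
shift [-1.672  1.945 -0.584] rot [ 0.002 -0.001 -0.238] loc [ 207.  -176.6] z 0.0297 t 7.35 gap 0.0313 F [ 0.5 -0.3 -1.2] q6 2.22
```

```bash

python3 -m pendant '[{"travel":[0,0,-0.3],"rot":[0,0,0],"fingers":-1},{"travel":[0,0,-0.7],"rot":[0,0,0],"fingers":-1},{"travel":[-0.2,0.2,-0.85],"rot":[0,0,0],"fingers":-1},{"travel":[-0.5,0.6,-0.85],"rot":[0,0,0],"fingers":-1},{"travel":[-0.84,0.98,-0.85],"rot":[0,0,0],"fingers":-1},{"travel":[-0.84,0.98,-0.85],"rot":[0,0,0],"fingers":-1}]' >/dev/null
python3 -m pendant '[{"travel":[-0.3,0.3,0],"rot":[0,0,-0.1],"fingers":-1},{"travel":[-0.6,0.65,0],"rot":[0,0,-0.2],"fingers":-1},{"travel":[-0.83,0.97,0],"rot":[0,0,-0.238],"fingers":-1},{"travel":[-0.83,0.97,0],"rot":[0,0,-0.238],"fingers":-1},{"travel":[-0.83,0.97,0],"rot":[0,0,-0.238],"fingers":-1},{"travel":[-0.83,0.97,0],"rot":[0,0,-0.238],"fingers":-1}]' 
python3 -c "
from h import *
to([*wor(-.045,0.0002),.055],-2.7)"
```

```text
clock: 8.55
tcp_pos: [0.5942, -0.0148, 0.1304]
orientation: [-0.001, 0.723, 0.691, -0.0]
wrist_force: [-0.5, 1.0, -1.8]
finger_gap: 0.0314
grip_force: 43.8
shift [-0.005  0.013  0.629] rot [-0.001 -0.001  0.001] loc [-44.5  -1.3] z 0.1304 t 8.55 gap 0.0314 F [-0.5  1.  -1.8] q6 1.46
```

```bash

python3 -m pendant '[{"travel":[0,0.013,0.3],"rot":[0,0,0],"fingers":-1},{"travel":[0,0.013,0.5],"rot":[0,0,0],"fingers":-1},{"travel":[0,0.013,0.57],"rot":[0,0,0],"fingers":-1},{"travel":[0,0.013,0.6],"rot":[0,0,0],"fingers":-1},{"travel":[0,0.013,0.63],"rot":[0,0,0],"fingers":-1},{"travel":[0,0.013,0.63],"rot":[0,0,0],"fingers":-1},{"travel":[0,0.013,0.63],"rot":[0,0,0],"fingers":-1}]' 
python3 -c "
from h import *
to([*wor(-.045,0.0002),.055],-2.7)"
```

```text
clock: 9.25
tcp_pos: [0.5974, -0.0156, 0.0558]
orientation: [0.001, 0.723, 0.69, 0.001]
wrist_force: [0.1, -0.0, -0.9]
finger_gap: 0.0312
grip_force: 43.7
shift [ 0.001 -0.014  0.007] rot [0.002 0.    0.001] loc [-45.2   1.9] z 0.0558 t 9.25 gap 0.0312 F [ 0.1 -0.  -0.9] q6 1.46
```

```bash

python3 -m pendant '[{"travel":[0,-0.013,0],"rot":[0,0,0],"fingers":-1},{"travel":[0,-0.013,0.01],"rot":[0,0,0],"fingers":-1},{"travel":[0,-0.013,0.015],"rot":[0,0,0],"fingers":-1},{"travel":[0,-0.013,0.015],"rot":[0,0,0],"fingers":-1}]' 
python3 -m pendant '[{"travel":[0,0,0],"rot":[0,0,0],"fingers":0.1},{"travel":[0,0,0],"rot":[0,0,0],"fingers":0.2},{"travel":[0,0,-0.2],"rot":[0,0,0],"fingers":0.2},{"travel":[0,0,-0.6],"rot":[0,0,0],"fingers":0.2},{"travel":[0,0,-0.9],"rot":[0,0,0],"fingers":0.2},{"travel":[-0.3,0,-0.9],"rot":[0,0,0],"fingers":0.2},{"travel":[-0.65,0,-0.9],"rot":[0,0,0],"fingers":0.2},{"travel":[-0.65,0,-0.9],"rot":[0,0,0],"fingers":0.2}]'
python3 -c "
from h import *
to([*wor(-.124,0.0002),.078],-2.7)
im,d=env.read_camera('scene'); cv2.imwrite('pics/s1.png',cv2.resize(im[200:300,290:420],None,fx=5,fy=5))
"
```

```text
clock: 9.65
tcp_pos: [0.595, -0.0156, 0.0529]
orientation: [-0.0, 0.723, 0.69, 0.0]
wrist_force: [0.3, 0.1, -2.1]
finger_gap: 0.0312
grip_force: 43.9
clock: 10.45
tcp_pos: [0.592, -0.0977, 0.1617]
orientation: [0.002, 0.725, 0.689, 0.0]
wrist_force: [-0.5, 0.4, -0.2]
finger_gap: 0.0511
grip_force: 0.0
shift [ 0.03  -0.003  0.697] rot [ 0.002  0.002 -0.004] loc [-127.4    0.4] z 0.1617 t 10.45 gap 0.0511 F [-0.5  0.4 -0.2] q6 1.33
```

View pics/s1.png

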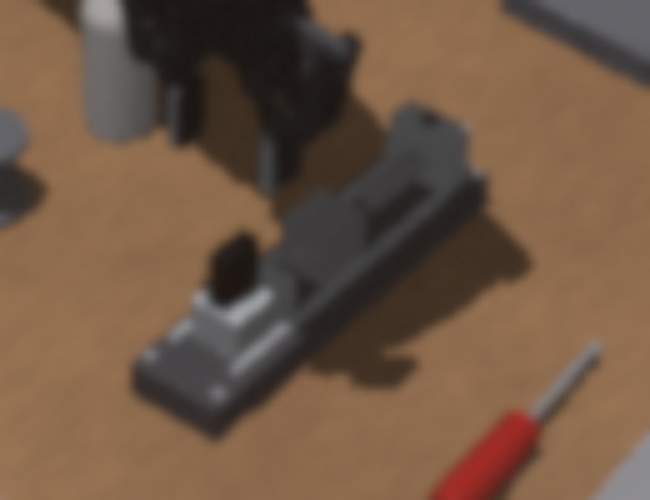

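The crop shows the sleeve at (320,240) seated in the channel between the ram and the pin. Next I grip the fin and push.

```bash

python3 -m pendant '[{"travel":[0,0,0.35],"rot":[0,0,0],"fingers":0.2},{"travel":[0,0,0.65],"rot":[0,0,0],"fingers":0.2},{"travel":[0,0,0.69],"rot":[0,0,0],"fingers":-1},{"travel":[0,0,0.69],"rot":[0,0,0],"fingers":-1},{"travel":[0,0,0.69],"rot":[0,0,0],"fingers":-1},{"travel":[0,0,0.69],"rot":[0,0,0],"fingers":-1},{"travel":[0,0,0.69],"rot":[0,0,0],"fingers":-1}]' 40
python3 -c "
from h import *
to([*wor(-.124+.05,0.0002),.078],-2.7)"
python3 -m pendant '[{"travel":[0.1,0,0],"rot":[0,0,0],"fingers":-1},{"travel":[0.2,0,0],"rot":[0,0,0],"fingers":-1},{"travel":[0.3,0,0],"rot":[0,0,0],"fingers":-1},{"travel":[0.38,0,0],"rot":[0,0,0],"fingers":-1},{"travel":[0.42,0,0],"rot":[0,0,0],"fingers":-1},{"travel":[0.42,0,0],"rot":[0,0,0],"fingers":-1}]'
python3 -c "
from h import *
to([*wor(-.124+.054,0.0002),.078],-2.7)"
```

```text
clock: 11.2
tcp_pos: [0.5924, -0.0929, 0.0791]
orientation: [0.0, 0.723, 0.691, 0.001]
wrist_force: [3.2, 3.9, -4.5]
finger_gap: 0.0134
grip_force: 43.9
shift [ 0.405 -0.002  0.009] rot [ 0.002 -0.001  0.001] loc [-122.6    0.5] z 0.0791 t 11.2 gap 0.0134 F [ 3.2  3.9 -4.5] q6 1.33
clock: 11.8
tcp_pos: [0.5948, -0.0417, 0.079]
orientation: [0.0, 0.723, 0.691, 0.001]
wrist_force: [4.2, 2.4, 2.4]
finger_gap: 0.0133
grip_force: 45.0
shift [ 0.011 -0.003  0.009] rot [ 0.002 -0.001  0.002] loc [-71.4   0.6] z 0.079 t 11.8 gap 0.0133 F [4.2 2.4 2.4] q6 1.41
```

```bash

python3 -m pendant '[{"travel":[0.02,0,0],"rot":[0,0,0],"fingers":-1},{"travel":[0.04,0,0],"rot":[0,0,0],"fingers":-1},{"travel":[0.06,0,0],"rot":[0,0,0],"fingers":-1},{"travel":[0.06,0,0],"rot":[0,0,0],"fingers":-1}]'
python3 -c "
from h import *
to([*wor(-.124+.054,0.0002),.078],-2.7)"
```

```text
clock: 12.2
tcp_pos: [0.5951, -0.0362, 0.0791]
orientation: [0.001, 0.723, 0.69, 0.001]
wrist_force: [3.9, -1.4, 6.4]
finger_gap: 0.0135
grip_force: 45.4
shift [-0.035 -0.003  0.009] rot [0.002 0.    0.   ] loc [-65.8   0.6] z 0.0791 t 12.2 gap 0.0135 F [ 3.9 -1.4  6.4] q6 1.42
```

```bash

python3 -m pendant '[{"travel":[0.06,0,0],"rot":[0,0,0],"fingers":-1},{"travel":[0.12,0,0],"rot":[0,0,0],"fingers":-1},{"travel":[0.18,0,0],"rot":[0,0,0],"fingers":-1},{"travel":[0.24,0,0],"rot":[0,0,0],"fingers":-1},{"travel":[0.28,0,0],"rot":[0,0,0],"fingers":-1},{"travel":[0.32,0,0],"rot":[0,0,0],"fingers":-1},{"travel":[0.32,0,0],"rot":[0,0,0],"fingers":-1}]'
python3 -m pendant '[{"travel":[0.02,0,0],"rot":[0,0,0],"fingers":-1},{"travel":[0.04,0,0],"rot":[0,0,0],"fingers":-1},{"travel":[0.06,0,0],"rot":[0,0,0],"fingers":-1},{"travel":[0.06,0,0],"rot":[0,0,0],"fingers":-1}]'
python3 -c "
from h import *
to([*wor(-.1226+.099,0.0002),.078],-2.7)"
```

```text
clock: 12.9
tcp_pos: [0.597, 0.0026, 0.079]
orientation: [0.001, 0.723, 0.69, 0.001]
wrist_force: [4.0, -0.5, 5.2]
finger_gap: 0.0131
grip_force: 45.5
clock: 13.3
tcp_pos: [0.5971, 0.0062, 0.079]
orientation: [0.003, 0.724, 0.69, -0.002]
wrist_force: [2.7, -13.0, 5.9]
finger_gap: 0.0136
grip_force: 45.5
shift [-0.002 -0.003  0.009] rot [ 0.002  0.006 -0.002] loc [-23.4   0.6] z 0.079 t 13.3 gap 0.0136 F [  2.7 -13.    5.9] q6 1.5
```

Home: the ram reached 99 mm with 13 N on the tool. I draw the ram back and fetch the sleeve.

```bash

python3 -m pendant '[{"travel":[-0.2,0,0],"rot":[0,0,0],"fingers":-1},{"travel":[-0.4,0,0],"rot":[0,0,0],"fingers":-1},{"travel":[-0.6,0,0],"rot":[0,0,0],"fingers":-1},{"travel":[-0.75,0,0],"rot":[0,0,0],"fingers":-1},{"travel":[-0.82,0,0],"rot":[0,0,0],"fingers":-1},{"travel":[-0.86,0,0],"rot":[0,0,0],"fingers":-1},{"travel":[-0.86,0,0],"rot":[0,0,0],"fingers":-1}]'
python3 -c "
from h import *
to([*wor(.027,0.0002),.13],-2.7)"
python3 -m pendant '[{"travel":[0.02,0,0],"rot":[0,0,0],"fingers":0.2},{"travel":[0.02,0,0],"rot":[0,0,0],"fingers":0.2},{"travel":[0.02,0,-0.3],"rot":[0,0,0],"fingers":0.2},{"travel":[0.1,0,-0.5],"rot":[0,0,0],"fingers":0.2},{"travel":[0.5,0,-0.5],"rot":[0,0,0],"fingers":0.2},{"travel":[0.9,0,-0.5],"rot":[0,0,0],"fingers":0.2},{"travel":[1,0,-0.5],"rot":[0,0,0],"fingers":0.2},{"travel":[1,0,-0.5],"rot":[0,0,0],"fingers":0.2}]'
python3 -c "
from h import *
to([*wor(.027,0.0002),.054],-2.7)"
```

```text
clock: 14.0
tcp_pos: [0.5924, -0.0929, 0.079]
orientation: [-0.0, 0.723, 0.69, 0.002]
wrist_force: [3.8, 3.1, 6.4]
finger_gap: 0.0134
grip_force: 45.6
shift [ 1.248e+00 -1.000e-03 -4.210e-01] rot [ 0.002 -0.003  0.   ] loc [-122.6    0.5] z 0.079 t 14.0 gap 0.0134 F [3.8 3.1 6.4] q6 1.33
clock: 14.8
tcp_pos: [0.5958, 0.0286, 0.1373]
orientation: [-0.001, 0.722, 0.692, -0.001]
wrist_force: [0.2, -0.7, -0.4]
finger_gap: 0.051
grip_force: 0.0
shift [0.234 0.019 0.694] rot [-0.002 -0.     0.004] loc [-1.1 -1.8] z 0.1373 t 14.8 gap 0.051 F [ 0.2 -0.7 -0.4] q6 1.53
```

```bash

python3 -m pendant '[{"travel":[0.2,0.005,0],"rot":[0,0,0],"fingers":0.2},{"travel":[0.23,0.005,0.3],"rot":[0,0,0],"fingers":0.2},{"travel":[0.23,0.005,0.6],"rot":[0,0,0],"fingers":0.2},{"travel":[0.23,0.005,0.69],"rot":[0,0,0],"fingers":0.1},{"travel":[0.23,0.005,0.69],"rot":[0,0,0],"fingers":0.1}]'
python3 -c "
from h import *
to([*wor(.027,0.0002),.054],-2.7)"
```

```text
clock: 15.3
tcp_pos: [0.5968, 0.0528, 0.053]
orientation: [-0.002, 0.724, 0.69, -0.002]
wrist_force: [-0.3, -0.5, 0.3]
finger_gap: 0.047
grip_force: 0.0
shift [ 0.032  0.018 -0.008] rot [-0.005  0.    -0.001] loc [23.1 -1.9] z 0.053 t 15.3 gap 0.047 F [-0.3 -0.5  0.3] q6 1.57
```

```bash

python3 -m pendant '[{"travel":[0.02,0.017,0],"rot":[0,0,0],"fingers":0.1},{"travel":[0.02,0.017,0],"rot":[0,0,0],"fingers":-1},{"travel":[0.02,0.017,0],"rot":[0,0,0],"fingers":-1},{"travel":[0.02,0.017,0],"rot":[0,0,0],"fingers":-1},{"travel":[0.02,0.017,0],"rot":[0,0,0],"fingers":-1}]' 40
python3 -m pendant '[{"travel":[-0.1,0,0],"rot":[0,0,0],"fingers":-1},{"travel":[-0.2,0,0],"rot":[0,0,0],"fingers":-1},{"travel":[-0.3,0,0],"rot":[0,0,0],"fingers":-1},{"travel":[-0.4,0,0],"rot":[0,0,0],"fingers":-1},{"travel":[-0.47,0,0],"rot":[0,0,0],"fingers":-1},{"travel":[-0.47,0,0],"rot":[0,0,0],"fingers":-1}]'
python3 -c "
from h import *
to([*wor(-.028,0.0002),.13],-2.7)"
```

```text
clock: 15.8
tcp_pos: [0.6015, 0.056, 0.0574]
orientation: [0.001, 0.723, 0.69, 0.0]
wrist_force: [-3.5, -0.9, 5.3]
finger_gap: 0.0309
grip_force: 42.1
clock: 16.4
tcp_pos: [0.599, 0.0002, 0.0574]
orientation: [-0.0, 0.723, 0.69, 0.002]
wrist_force: [-2.3, 3.2, 6.0]
finger_gap: 0.0309
grip_force: 42.2
shift [ 0.012 -0.02  -0.605] rot [ 0.002 -0.002  0.001] loc [-29.3   2.7] z 0.0574 t 16.4 gap 0.0309 F [-2.3  3.2  6. ] q6 1.48
```

```bash

python3 -m pendant '[{"travel":[0,0,-0.2],"rot":[0,0,0],"fingers":-1},{"travel":[0,0,-0.6],"rot":[0,0,0],"fingers":-1},{"travel":[0,0,-0.65],"rot":[0,0,0],"fingers":-1},{"travel":[0.2,0,-0.65],"rot":[0,0,0],"fingers":-1},{"travel":[0.6,-0.03,-0.65],"rot":[0,0,0],"fingers":-1},{"travel":[1,-0.05,-0.65],"rot":[0,0,0],"fingers":-1}]'
python3 -m pendant '[{"travel":[0.4,-0.03,0],"rot":[0,0,0],"fingers":-1},{"travel":[0.8,-0.06,0],"rot":[0,0,0],"fingers":-1},{"travel":[1,-0.06,0],"rot":[0,0,0],"fingers":-1}]' >/dev/null
python3 -m pendant '[{"travel":[0.4,0,0],"rot":[0,0,0],"fingers":-1},{"travel":[0.7,0,0.3],"rot":[0,0,0],"fingers":-1},{"travel":[0.7,0,0.5],"rot":[0,0,0],"fingers":-1},{"travel":[0.7,0,0.5],"rot":[0,0,0],"fingers":-1},{"travel":[0.7,0,0.5],"rot":[0,0,0],"fingers":-1}]' 
python3 -c "
from h import *
to([*wor(.295,-.0105),.0405],-2.7)"
```

```text
clock: 17.0
tcp_pos: [0.5987, 0.1204, 0.1341]
orientation: [0.001, 0.724, 0.689, 0.001]
wrist_force: [0.4, -0.2, -1.5]
finger_gap: 0.031
grip_force: 41.3
clock: 17.8
tcp_pos: [0.6001, 0.3238, 0.0733]
orientation: [-0.0, 0.723, 0.69, -0.001]
wrist_force: [-0.1, -0.2, -1.4]
finger_gap: 0.0308
grip_force: 41.2
shift [0.009 0.008 0.273] rot [-0.001  0.001  0.   ] loc [293.9 -11.4] z 0.0733 t 17.8 gap 0.0308 F [-0.1 -0.2 -1.4] q6 1.99
```

```bash

python3 -m pendant '[{"travel":[0,0,0.15],"rot":[0,0,0],"fingers":-1},{"travel":[0,0,0.25],"rot":[0,0,0],"fingers":-1},{"travel":[0,0,0.28],"rot":[0,0,0],"fingers":-1},{"travel":[0,0,0.28],"rot":[0,0,0],"fingers":-1},{"travel":[0,0,0.28],"rot":[0,0,0],"fingers":-1}]'
python3 -m pendant '[{"travel":[0,0,0],"rot":[0,0,0],"fingers":0.1},{"travel":[0,0,0],"rot":[0,0,0],"fingers":0.15},{"travel":[0,0,0],"rot":[0,0,0],"fingers":0.15},{"travel":[0,0,-0.3],"rot":[0,0,0],"fingers":0.15},{"travel":[0,0,-0.7],"rot":[0,0,0],"fingers":0.15},{"travel":[-0.3,0,-0.9],"rot":[0,0,0],"fingers":0.5},{"travel":[-0.7,-0.3,-0.9],"rot":[0,0,0],"fingers":0.5},{"travel":[-1,-0.5,-0.9],"rot":[0,0,0],"fingers":0.5}]'
python3 - <<'E'
from h import *
to([.4025,-.308,.15],77)
for n in('top','scene'):
    im,d=env.read_camera(n);P=pts(n,d).reshape(-1,3)
    s=P[(abs(P[:,0]-.601)<.045)&(abs(P[:,1]-.325)<.045)&(P[:,2]>.028)&(P[:,2]<.07)]
    if len(s): r=cv2.minAreaRect((s[:,:2]*1e3).astype(np.float32)); print(n,len(s),r,np.percentile(s[:,2],[5,50,95]))
E
```

```text
clock: 18.3
tcp_pos: [0.6009, 0.324, 0.0407]
orientation: [0.0, 0.724, 0.69, 0.001]
wrist_force: [0.1, -0.6, -1.2]
finger_gap: 0.0313
grip_force: 41.3
clock: 19.1
tcp_pos: [0.5374, 0.2091, 0.1493]
orientation: [0.001, 0.723, 0.691, 0.002]
wrist_force: [-0.1, -1.0, -0.6]
finger_gap: 0.0639
grip_force: 0.0
shift [-4.356 -0.925 -0.014] rot [ 0.004  0.002 -1.327] loc [176.5 -68.6] z 0.1493 t 19.1 gap 0.0639 F [-0.1 -1.  -0.6] q6 1.85
scene 92 ((602.5137329101562, 328.6441345214844), (35.021793365478516, 46.35672378540039), 2.945378541946411) [0.02939551 0.0353704  0.0382745 ]
```

```bash

python3 -m pendant '[{"travel":[-0.4,0,-0.2],"rot":[0,0,0],"fingers":0.5},{"travel":[-0.8,0,-0.2],"rot":[0,0,0],"fingers":0.5},{"travel":[-1,0,-0.2],"rot":[0,0,0],"fingers":0.5}]' >/dev/null
python3 -m pendant '[{"travel":[-0.4,0,0],"rot":[0,0,0],"fingers":0.5},{"travel":[-0.8,0,0],"rot":[0,0,0],"fingers":0.5},{"travel":[-1,0,0],"rot":[0,0,0],"fingers":0.5}]' >/dev/null
python3 -m pendant '[{"travel":[-0.4,0,0],"rot":[0,0,0],"fingers":0.5},{"travel":[-0.8,0,0],"rot":[0,0,0],"fingers":0.5},{"travel":[-1,0,0],"rot":[0,0,0],"fingers":0.5}]' >/dev/null
python3 -m pendant '[{"travel":[-0.4,-0.2,0],"rot":[0,0,-1],"fingers":0.8},{"travel":[-0.8,-0.5,0],"rot":[0,0,-1],"fingers":0.8},{"travel":[-1,-0.9,0.2],"rot":[0,0,-1],"fingers":0.8},{"travel":[-1,-0.9,0.2],"rot":[0,0,-1],"fingers":0.8},{"travel":[-1,-0.9,0.2],"rot":[0,0,-1],"fingers":0.8},{"travel":[-1,-0.9,0.2],"rot":[0,0,-1],"fingers":0.8},{"travel":[-1,-0.9,0.2],"rot":[0,0,-1],"fingers":0.8},{"travel":[-1,-0.9,0.2],"rot":[0,0,-1],"fingers":0.8}]'
python3 -c "
from h import *
to([.4025,-.308,.1],77)
d=env.read_camera('top')[1];P=pts('top',d).reshape(-1,3)
s=P[(abs(P[:,0]-.601)<.045)&(abs(P[:,1]-.325)<.045)&(P[:,2]>.028)&(P[:,2]<.07)]
print(cv2.minAreaRect((s[:,:2]*1e3).astype(np.float32)),np.median(s[:,2]))"
```

```text
clock: 20.9
tcp_pos: [0.4069, -0.2651, 0.1481]
orientation: [0.0, 0.279, 0.96, -0.0]
wrist_force: [0.6, 0.1, 0.3]
finger_gap: 0.0768
grip_force: 0.0
shift [-0.16  -0.322  0.401] rot [-0.     0.001 -0.324] loc [-303.3 -176.6] z 0.1481 t 20.9 gap 0.0768 F [0.6 0.1 0.3] q6 -0.18
((599.5665283203125, 324.6089782714844), (38.40315628051758, 31.779314041137695), 87.67127227783203) 0.03620929334766399
```

```bash

python3 -m pendant '[{"travel":[-0.16,-0.32,0.2],"rot":[0,0,-0.324],"fingers":0.8},{"travel":[-0.16,-0.32,0.4],"rot":[0,0,-0.324],"fingers":0.8},{"travel":[-0.16,-0.32,0.4],"rot":[0,0,-0.324],"fingers":0.8},{"travel":[-0.16,-0.32,0.4],"rot":[0,0,-0.324],"fingers":0.8}]'
python3 -c "
from h import *
to([.4025,-.308,.0295],77)"
```

```text
clock: 21.35
tcp_pos: [0.4018, -0.3073, 0.099]
orientation: [-0.0, 0.116, 0.993, 0.001]
wrist_force: [-0.6, 0.1, -0.1]
finger_gap: 0.0768
grip_force: 0.0
shift [-0.007 -0.005  0.579] rot [ 0.001 -0.001 -0.005] loc [-345.8 -179.7] z 0.099 t 21.35 gap 0.0768 F [-0.6  0.1 -0.1] q6 -0.58
```

```bash

python3 -m pendant '[{"travel":[0,0,0.3],"rot":[0,0,0],"fingers":0.8},{"travel":[0,0,0.57],"rot":[0,0,0],"fingers":0.3},{"travel":[0,0,0.57],"rot":[0,0,0],"fingers":0},{"travel":[0,0,0.57],"rot":[0,0,0],"fingers":-1},{"travel":[0,0,0.57],"rot":[0,0,0],"fingers":-1},{"travel":[0,0,0.57],"rot":[0,0,0],"fingers":-1},{"travel":[0,0,0.57],"rot":[0,0,0],"fingers":-1}]' 40
python3 -m pendant '[{"travel":[0,0,-0.3],"rot":[0,0,0],"fingers":-1},{"travel":[0,0,-0.7],"rot":[0,0,0],"fingers":-1},{"travel":[0,0,-0.85],"rot":[0,0,0.4],"fingers":-1},{"travel":[0,0,-0.85],"rot":[0,0,1],"fingers":-1},{"travel":[0,0,-0.85],"rot":[0,0,1],"fingers":-1},{"travel":[0,0,-0.85],"rot":[0,0,1],"fingers":-1},{"travel":[0,0,-0.85],"rot":[0,0,1],"fingers":-1},{"travel":[0,0,-0.85],"rot":[0,0,1],"fingers":-1},{"travel":[0,0,-0.85],"rot":[0,0,1],"fingers":-1},{"travel":[0,0,-0.85],"rot":[0,0,1],"fingers":-1}]'
python3 -c "
from h import *
to([*wor(-.05,.0002),.13],-2.7)"
```

```text
clock: 22.05
tcp_pos: [0.4027, -0.3081, 0.0325]
orientation: [0.001, 0.115, 0.993, -0.001]
wrist_force: [0.1, 0.2, -2.1]
finger_gap: 0.0313
grip_force: 41.9
clock: 23.05
tcp_pos: [0.402, -0.3075, 0.1338]
orientation: [0.0, 0.597, 0.802, -0.0]
wrist_force: [0.0, -0.8, -1.4]
finger_gap: 0.0312
grip_force: 42.0
shift [1.828 2.233 0.032] rot [0.001 0.001 0.324] loc [-346.  -179.5] z 0.1338 t 23.05 gap 0.0312 F [ 0.  -0.8 -1.4] q6 0.47
```

```bash

python3 -m pendant '[{"travel":[0.2,0.25,0],"rot":[0,0,0.1],"fingers":-1},{"travel":[0.5,0.6,0],"rot":[0,0,0.2],"fingers":-1},{"travel":[0.8,0.95,0],"rot":[0,0,0.324],"fingers":-1},{"travel":[0.8,0.95,0],"rot":[0,0,0.324],"fingers":-1}]' >/dev/null
python3 -m pendant '[{"travel":[0.35,0.21,0],"rot":[0,0,0],"fingers":-1},{"travel":[0.7,0.43,0],"rot":[0,0,0],"fingers":-1}]' >/dev/null
python3 -m pendant '[{"travel":[0.35,0.21,0],"rot":[0,0,0],"fingers":-1},{"travel":[0.6,0.35,0],"rot":[0,0,0],"fingers":-1},{"travel":[0.7,0.43,0],"rot":[0,0,0],"fingers":-1},{"travel":[0.7,0.43,0.1],"rot":[0,0,0],"fingers":-1},{"travel":[0.7,0.43,0.2],"rot":[0,0,0],"fingers":-1},{"travel":[0.7,0.43,0.2],"rot":[0,0,0],"fingers":-1}]'
python3 -c "
from h import *
to([*wor(-.045,.0002),.06],-2.7)"
```

```text
clock: 24.25
tcp_pos: [0.5917, -0.0207, 0.1065]
orientation: [-0.002, 0.724, 0.69, -0.002]
wrist_force: [-0.0, -0.5, -1.7]
finger_gap: 0.0309
grip_force: 42.0
shift [0.046 0.033 0.387] rot [-0.005 -0.    -0.   ] loc [-50.5  -3.5] z 0.1065 t 24.25 gap 0.0309 F [-0.  -0.5 -1.7] q6 1.45
```

```bash

python3 -m pendant '[{"travel":[0.04,0.02,0.2],"rot":[0,0,0],"fingers":-1},{"travel":[0.04,0.02,0.27],"rot":[0,0,0],"fingers":-1},{"travel":[0.04,0.02,0.27],"rot":[0,0,0],"fingers":-1},{"travel":[0.04,0.02,0.27],"rot":[0,0,0],"fingers":-1}]'
python3 -c "
from h import *
to([*wor(-.045,.0002),.0572],-2.7)"
```

```text
clock: 24.65
tcp_pos: [0.5966, -0.0157, 0.0771]
orientation: [-0.0, 0.724, 0.69, -0.0]
wrist_force: [0.7, -0.5, -0.3]
finger_gap: 0.0314
grip_force: 41.9
shift [ 0.002 -0.007  0.166] rot [-0.001  0.    -0.   ] loc [-45.3   1.1] z 0.0771 t 24.65 gap 0.0314 F [ 0.7 -0.5 -0.3] q6 1.46
```

```bash

python3 -m pendant '[{"travel":[0,-0.007,0.05],"rot":[0,0,0],"fingers":-1},{"travel":[0,-0.007,0.1],"rot":[0,0,0],"fingers":-1},{"travel":[0,-0.007,0.14],"rot":[0,0,0],"fingers":-1},{"travel":[0,-0.007,0.17],"rot":[0,0,0],"fingers":-1},{"travel":[0,-0.007,0.17],"rot":[0,0,0],"fingers":-1}]'
python3 -c "
from h import *
to([*wor(-.045,.0002),.0572],-2.7)"
```

```text
clock: 25.15
tcp_pos: [0.596, -0.0148, 0.0564]
orientation: [-0.0, 0.723, 0.691, -0.0]
wrist_force: [0.6, 1.0, -1.1]
finger_gap: 0.0315
grip_force: 42.0
shift [-0.005 -0.002 -0.007] rot [-0.    -0.     0.001] loc [-44.4   0.5] z 0.0564 t 25.15 gap 0.0315 F [ 0.6  1.  -1.1] q6 1.46
```

Released next; then back to the fin.

```bash

python3 -m pendant '[{"travel":[0,0,0],"rot":[0,0,0],"fingers":0.1},{"travel":[0,0,0],"rot":[0,0,0],"fingers":0.2},{"travel":[0,0,-0.2],"rot":[0,0,0],"fingers":0.2},{"travel":[0,0,-0.6],"rot":[0,0,0],"fingers":0.2},{"travel":[0,0,-0.8],"rot":[0,0,0],"fingers":0.2},{"travel":[-0.3,0,-0.8],"rot":[0,0,0],"fingers":0.2},{"travel":[-0.65,0,-0.8],"rot":[0,0,0],"fingers":0.2},{"travel":[-0.65,0,-0.8],"rot":[0,0,0],"fingers":0.2},{"travel":[-0.65,0,-0.8],"rot":[0,0,0],"fingers":0.2}]'
python3 -c "
from h import *
to([*wor(-.123,0.0002),.079],-2.7)
P=pts('scene',env.read_camera('scene')[1]).reshape(-1,3)
l=np.c_[(P[:,:2]-O)@u,(P[:,:2]-O)@w]*1e3
s=(P[:,2]>.050)&(P[:,2]<.062)&(l[:,0]<0)&(l[:,0]>-85)&(abs(l[:,1])<30)
print(s.sum(),l[s].max(0),l[s].min(0),np.median(P[s,2]))"
```

```text
clock: 26.05
tcp_pos: [0.5924, -0.0937, 0.1525]
orientation: [-0.0, 0.724, 0.69, 0.0]
wrist_force: [-0.3, 0.7, -0.1]
finger_gap: 0.0509
grip_force: 0.0
shift [ 0.003 -0.004  0.613] rot [ 0.    -0.    -0.002] loc [-123.4    0.6] z 0.1525 t 26.05 gap 0.0509 F [-0.3  0.7 -0.1] q6 1.33
128 [-24.71890411  19.66972762] [-65.57213153 -15.86840665] 0.055425129137500195
```

```bash

python3 -m pendant '[{"travel":[0,0,0.35],"rot":[0,0,0],"fingers":0.2},{"travel":[0,0,0.58],"rot":[0,0,0],"fingers":0.2},{"travel":[0,0,0.61],"rot":[0,0,0],"fingers":-1},{"travel":[0,0,0.61],"rot":[0,0,0],"fingers":-1},{"travel":[0,0,0.61],"rot":[0,0,0],"fingers":-1},{"travel":[0,0,0.61],"rot":[0,0,0],"fingers":-1},{"travel":[0,0,0.61],"rot":[0,0,0],"fingers":-1}]' 40
python3 -m pendant '[{"travel":[0.1,0,0],"rot":[0,0,0],"fingers":-1},{"travel":[0.2,0,0],"rot":[0,0,0],"fingers":-1},{"travel":[0.3,0,0],"rot":[0,0,0],"fingers":-1},{"travel":[0.38,0,0],"rot":[0,0,0],"fingers":-1},{"travel":[0.42,0,0],"rot":[0,0,0],"fingers":-1},{"travel":[0.42,0,0],"rot":[0,0,0],"fingers":-1}]'
python3 -m pendant '[{"travel":[0.02,0,0],"rot":[0,0,0],"fingers":-1},{"travel":[0.04,0,0],"rot":[0,0,0],"fingers":-1},{"travel":[0.06,0,0],"rot":[0,0,0],"fingers":-1},{"travel":[0.06,0,0],"rot":[0,0,0],"fingers":-1},{"travel":[0.06,0,0],"rot":[0,0,0],"fingers":-1}]'
python3 -c "
from h import *
to([*wor(-.1226+.054,0.0002),.079],-2.7)"
```

```text
clock: 26.8
tcp_pos: [0.5926, -0.0921, 0.0802]
orientation: [-0.0, 0.723, 0.691, 0.001]
wrist_force: [-3.9, 4.7, 0.3]
finger_gap: 0.013
grip_force: 41.4
clock: 27.4
tcp_pos: [0.5951, -0.0412, 0.0802]
orientation: [0.0, 0.723, 0.691, 0.001]
wrist_force: [-3.9, 2.7, 6.1]
finger_gap: 0.0134
grip_force: 42.3
clock: 27.9
tcp_pos: [0.5953, -0.0379, 0.0803]
orientation: [0.002, 0.724, 0.69, -0.002]
wrist_force: [-5.9, -10.5, 6.1]
finger_gap: 0.0135
grip_force: 42.1
shift [-0.009 -0.005  0.01 ] rot [ 0.001  0.005 -0.001] loc [-67.5   0.8] z 0.0803 t 27.9 gap 0.0135 F [ -5.9 -10.5   6.1] q6 1.42
```

Sleeve B stopped at 54 mm with force building, so it is the narrow one. Ram back, then pick it up.

```bash

python3 -m pendant '[{"travel":[-0.15,0,0],"rot":[0,0,0],"fingers":-1},{"travel":[-0.3,0,0],"rot":[0,0,0],"fingers":-1},{"travel":[-0.42,0,0],"rot":[0,0,0],"fingers":-1},{"travel":[-0.48,0,0],"rot":[0,0,0],"fingers":-1},{"travel":[-0.51,0,0],"rot":[0,0,0],"fingers":-1},{"travel":[-0.51,0,0],"rot":[0,0,0],"fingers":-1}]'
python3 -m pendant '[{"travel":[0.02,0,0],"rot":[0,0,0],"fingers":0.2},{"travel":[0.02,0,0],"rot":[0,0,0],"fingers":0.2},{"travel":[0.02,0,-0.3],"rot":[0,0,0],"fingers":0.2},{"travel":[0.1,0,-0.5],"rot":[0,0,0],"fingers":0.2},{"travel":[0.5,0,-0.5],"rot":[0,0,0],"fingers":0.2},{"travel":[0.85,0,-0.5],"rot":[0,0,0],"fingers":0.2},{"travel":[0.85,0,-0.3],"rot":[0,0,0],"fingers":0.2},{"travel":[0.85,0,-0.1],"rot":[0,0,0],"fingers":0.2},{"travel":[0.85,0,-0.1],"rot":[0,0,0],"fingers":0.2}]'
python3 -c "
from h import *
to([*wor(-.02,0.0002),.056],-2.7)"
```

```text
clock: 28.5
tcp_pos: [0.5926, -0.0923, 0.0801]
orientation: [-0.002, 0.723, 0.691, 0.004]
wrist_force: [-2.8, 14.2, 7.7]
finger_gap: 0.0135
grip_force: 42.5
clock: 29.4
tcp_pos: [0.5952, 0.0062, 0.0882]
orientation: [-0.002, 0.723, 0.691, -0.001]
wrist_force: [-1.0, -0.2, -0.3]
finger_gap: 0.0517
grip_force: 0.0
shift [0.029 0.013 0.269] rot [-0.005 -0.     0.001] loc [-23.5  -1.2] z 0.0882 t 29.4 gap 0.0517 F [-1.  -0.2 -0.3] q6 1.49
```

```bash

python3 -m pendant '[{"travel":[0.02,0.008,0.2],"rot":[0,0,0],"fingers":0.2},{"travel":[0.02,0.008,0.27],"rot":[0,0,0],"fingers":0.1},{"travel":[0.02,0.008,0.27],"rot":[0,0,0],"fingers":-1},{"travel":[0.02,0.008,0.27],"rot":[0,0,0],"fingers":-1},{"travel":[0.02,0.008,0.27],"rot":[0,0,0],"fingers":-1},{"travel":[0.02,0.008,0.27],"rot":[0,0,0],"fingers":-1},{"travel":[-0.05,0.008,0.27],"rot":[0,0,0],"fingers":-1},{"travel":[-0.1,0.008,0.27],"rot":[0,0,0],"fingers":-1},{"travel":[-0.1,0.008,0.27],"rot":[0,0,0],"fingers":-1}]' 40
python3 -m pendant '[{"travel":[0,0,-0.2],"rot":[0,0,0],"fingers":-1},{"travel":[0,0,-0.6],"rot":[0,0,0],"fingers":-1},{"travel":[0,0,-0.8],"rot":[0,0,0],"fingers":-1},{"travel":[-0.2,0,-0.8],"rot":[0,0,0],"fingers":-1},{"travel":[-0.6,0,-0.8],"rot":[0,0,0],"fingers":-1},{"travel":[-1,0,-0.8],"rot":[0,0,0],"fingers":-1}]'
python3 -c "
from h import *
to([*wor(-.3565,0.0019),.15],-2.7)"
```

```text
clock: 30.3
tcp_pos: [0.5975, -0.0076, 0.059]
orientation: [0.0, 0.724, 0.69, 0.0]
wrist_force: [0.2, 0.4, -0.9]
finger_gap: 0.0314
grip_force: 44.0
clock: 30.9
tcp_pos: [0.592, -0.1269, 0.1555]
orientation: [0.0, 0.723, 0.691, 0.0]
wrist_force: [1.2, 0.2, -1.0]
finger_gap: 0.0309
grip_force: 44.1
shift [-1.666 -0.004  0.046] rot [0.001 0.    0.003] loc [-156.6    1.8] z 0.1555 t 30.9 gap 0.0309 F [ 1.2  0.2 -1. ] q6 1.27
```

```bash

python3 -m pendant '[{"travel":[-0.4,0,0],"rot":[0,0,0],"fingers":-1},{"travel":[-0.8,0,0],"rot":[0,0,0],"fingers":-1},{"travel":[-1,0,0],"rot":[0,0,0],"fingers":-1}]' >/dev/null
python3 -m pendant '[{"travel":[-0.3,0,0],"rot":[0,0,0],"fingers":-1},{"travel":[-0.64,0,0.2],"rot":[0,0,0],"fingers":-1},{"travel":[-0.64,0,0.5],"rot":[0,0,0],"fingers":-1},{"travel":[-0.64,0,0.6],"rot":[0,0,0],"fingers":-1},{"travel":[-0.64,0,0.6],"rot":[0,0,0],"fingers":-1}]' 
python3 -c "
from h import *
to([*wor(-.3565,0.0019),.0415],-2.7)"
```

```text
clock: 31.7
tcp_pos: [0.5807, -0.3214, 0.0801]
orientation: [-0.003, 0.723, 0.69, -0.0]
wrist_force: [1.0, 0.7, -1.9]
finger_gap: 0.0311
grip_force: 44.0
shift [-0.044  0.021  0.321] rot [-0.005 -0.004  0.   ] loc [-351.4   -0.4] z 0.0801 t 31.7 gap 0.0311 F [ 1.   0.7 -1.9] q6 0.99
```

```bash

python3 -m pendant '[{"travel":[-0.02,0,0.15],"rot":[0,0,0],"fingers":-1},{"travel":[-0.02,0,0.28],"rot":[0,0,0],"fingers":-1},{"travel":[-0.02,0,0.32],"rot":[0,0,0],"fingers":-1},{"travel":[-0.02,0,0.32],"rot":[0,0,0],"fingers":-1},{"travel":[-0.02,0,0.32],"rot":[0,0,0],"fingers":-1}]'
python3 -m pendant '[{"travel":[0,0,0],"rot":[0,0,0],"fingers":0},{"travel":[0,0,0],"rot":[0,0,0],"fingers":0.05},{"travel":[0,0,0],"rot":[0,0,0],"fingers":0.05},{"travel":[0,0,-0.3],"rot":[0,0,0],"fingers":0.05},{"travel":[0,0,-0.7],"rot":[0,0,0],"fingers":0.05},{"travel":[0,-0.4,-1],"rot":[0,0,0],"fingers":0.05},{"travel":[0,-0.8,-1],"rot":[0,0,0],"fingers":0.05},{"travel":[0,-1,-1],"rot":[0,0,0],"fingers":0.05},{"travel":[0,-1,-1],"rot":[0,0,0],"fingers":0.05},{"travel":[0,-1,-1],"rot":[0,0,0],"fingers":0.05}]'
python3 - <<'E'
from h import *
im,d=env.read_camera('top'); cv2.imwrite('pics/top9.png',im)
im2,d2=env.read_camera('scene'); cv2.imwrite('pics/scene9.png',im2)
P=pts('top',d).reshape(-1,3)
l=np.c_[(P[:,:2]-O)@u,(P[:,:2]-O)@w]*1e3
s=(P[:,2]>.047)&(P[:,2]<.057)&(l[:,0]<-30)&(l[:,0]>-160)&(abs(l[:,1])<30)
print('ram',s.sum(),l[s].max(0),l[s].min(0))
for n,c in(('A',(.601,.325)),('B',(.583,-.328))):
    s=P[(abs(P[:,:2]-c)<.045).all(1)&(P[:,2]>.03)&(P[:,2]<.09)]; print(n,len(s),cv2.minAreaRect((s[:,:2]*1e3).astype(np.float32)),np.percentile(s[:,2],[10,50,95]))
E
```

```text
clock: 32.2
tcp_pos: [0.5835, -0.3253, 0.0461]
orientation: [0.001, 0.723, 0.691, 0.0]
wrist_force: [-0.6, -0.3, -1.9]
finger_gap: 0.0307
grip_force: 44.0
clock: 33.2
tcp_pos: [0.4626, -0.3202, 0.1652]
orientation: [0.001, 0.724, 0.69, 0.0]
wrist_force: [0.7, -0.6, 0.4]
finger_gap: 0.0446
grip_force: 0.0
ram 216 [-90.1926455   16.44193297] [-138.54061489  -16.35565076]
A 269 ((599.5681762695312, 325.1437683105469), (38.54715347290039, 31.872512817382812), 87.83029174804688) [0.03282981 0.03594282 0.03960542]
B 281 ((582.8270874023438, -329.21026611328125), (88.05445098876953, 85.31558990478516), 0.7711658477783203) [0.03412594 0.03722597 0.04086898]
```

View pics/scene9.png

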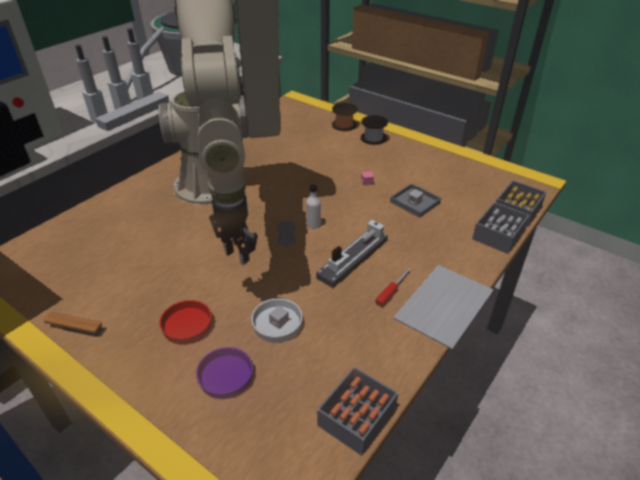

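The scene shows one sleeve flat in the tray (415,197) and one flat in the pan (278,318). The ram is fully back, with its face at −90 mm, and the bottle, spool and screwdriver are where they were. I hand in.

```bash
python3 -c "
from workcell import env
print(env.hand_in())"
```

```text
the job is handed in; nothing more can be done
None
```

I tested both sleeves and handed the job in at about 33 s: the sleeve that went fully home is in the tray, the one stopped by the pin's tip is in the pan, the ram is fully back, and the bottle, spool and screwdriver were left alone.

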